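# Make ready to mix plaster: right the measuring cup, take up the spatula

## Robot

A 6-joint arm with a two-finger parallel gripper is mounted at the origin on a cart in front of the work surface, level with it; the furniture and walls round the work are solid. World frame = base frame: x ahead of the robot, y to its left, z up, the work surface at z = 0. Lengths are in m, angles in rad, forces in N, time in s.
With the tool pointing down it reaches from about 0.35 to 0.975 m from the base axis. Payload 4.9 kg.
Tool frame: the origin (TCP) lies at the very end of the fingers, on their centre line; the grasp point (between the pads) lies 19 mm behind it; z points along the fingers, y is the line along which they close (so a half turn about z gives the same grasp; the last joint's range is limited). The gripper opens to 85 mm and grips with 20 to 120 N. Pads are 22 mm wide; open, the fingers measure 114 mm over their backs; the gripper's body (76 mm by 85 mm) begins 54 mm behind the grasp point. The pads swing forward as they close: fully open they stand 13 mm farther back than shut.
Start: joints at [-1.464, 0.053, 1.613, -0, 1.476, -0.119], TCP at [0.14, -0.609, 0.231] pointing down, gripper open.
Joint ranges: [-3.01, 3.01], [-1.01, 2.22], [0.06, 2.58], [-1.02, 4.17], [0.09, 2.62], [-3.14, 3.14]. Speed limits (rad/s): [2.57, 2.57, 3.14, 3.14, 3.14, 3.14].

## Interface

Orientations are given as a unit quaternion [w, x, y, z].
In Python, from plant import manip gives the robot as it stands.
- The arm moves only by the tool move_arm, never from a script. Its argument "plan" is a list that holds one entry, the list of rows, each a list of 7 numbers: the shift along the tool's x, y, z as a fraction of full scale, then the turn, a rotation vector about the tool's x, y, z as a fraction of full scale, then the closure, from 0 (fully open) to 1 (shut). In form: [[[dx, dy, dz, wx, wy, wz, fingers], ...]]. A call has exactly 10 rows; each row shifts and turns the commanded pose from where the row before left it, along the tool's axes as they then stand; what a row does not reach is not made up. Full scale, the value 1, is 0.12 m for a shift and 0.15 rad for a turn. A row lasts 1/8 s, in which the tool goes at most 62.5 mm and 10.7 degrees, less where a joint would pass 70% of its speed; a pose out of reach is approached as far as the arm can. A call with a number of a shift or a turn outside -1 to 1 is refused whole. A call with a gripper value outside its range is refused whole. The fingers move at their own pace and stop on an object; the grip force is fixed at half the most. Time passes only in rows, so rows that do not move let the fingers close, or fill a call up. It gives the time, the measured TCP pose, the force, the opening and the grip force at its end, in the units of the state.
- manip.state(): the state, without advancing time (a new reading comes with each control period).
- manip.grab_frame(name): name is "side" or "top" or "wrist"; returns a dict with "pixels" (400x640x3 uint8, blue, green, red), "depth" (400x640 float32, m along the optical axis (not along the pixel's ray), 0 where there is no reading), "vfov" (degrees; the focal length in pixels is half the picture's height over the tangent of half this angle, whatever the lens; pixels are square), "cx", "cy" (the principal point, pixels), "dist_coeffs" ([k1, k2, p1, p2, k3] as OpenCV has them; the pictures are not rectified), "view" (4x4, takes a point from world to camera coordinates). Camera axes: x right, y down, z forward; pixel columns grow to the right and rows downward; lengths in m; the calibration is good to about 2 mm. A picture is of the moment at which its call begins.
- manip.job_done(): hands the job in; it is judged then, once.
The state is a dict: "time": time; "joint_pos": joint angles; "joint_vel": joint speeds; "joint_efforts": joint torques, N m; "tool_pos": TCP position; "tool_rot": TCP orientation; "contact_force": force on the tool from outside, world axes, zero at the start; "ft_torque": the same for the moment, N m; "gripper_width": opening from 0.0 (shut) to 1.0 (fully open); "grasp_force": force on a finger pad.
Only numpy, scipy, OpenCV 4.12 (cv2) and the standard library are available. Lean on these libraries where they do the work, as an engineer would, in place of code of your own. Each camera call takes 0.05 s, during which the arm holds its last target. There are 200 camera calls.

## Task

Get ready to mix plaster. First stand the toppled measuring cup upright on its foot on the worktop and let go of it; then draw the plaster spatula out of its socket in the drain stand, turn it blade down and finish still holding it raised in the gripper, with the tip of its blade in the middle of the mixing bowl, below the rim, pointing steeply down and touching neither bowl nor anything else. Leave the bowl, the brush in the other socket, the dispenser bottle and the plaster model where they are.

Things in the scene. Friction and masses are not known exactly. Their poses are not given: they have to be found in the camera images.
- cup: clear plastic measuring cup, slightly conical: foot 36 mm, rim 51 mm across, 57 mm high, 20 g, empty, loose. Origin at the centre of the foot's underside, z axis from foot to mouth. It starts toppled on its side on the worktop, mouth roughly to the left (+y), axis about level; x and y point anywhere round that axis. A tall machine stands about 0.2 m behind it
- stand: drain stand, fixed: steel wire frame in a white drip tray (165 x 170 x 12 mm), two square sockets side by side, 80 mm apart, 55 mm deep, both rising 40 degrees towards the stand's own -x. The spatula's is at y = 40 mm (nearer the robot), the brush's at y = -40 mm. Origin at worktop height under the middle; mouths at about x = -12, z = 65 mm
- socket_mouth (a point): centre of the mouth of the spatula's socket, 26 mm square outside, 21 mm inside. The spatula is drawn out along its own length, blade first; the handle end has to travel 55 mm to come free.
- spatula: plaster spatula, 220 mm long, 70 g: wooden handle 17 x 17 x 113 mm (y = -3 to 110 mm), thin steel blade 24 mm wide (y = -110 to -3). y runs from blade to handle, z square to the flat; centre line at z = 8.5 mm, origin at mid length, balance point y = 40 mm. Starts loose in its socket, handle end down inside, blade up, rising about 35 degrees; handle from y = -3 to 55 mm stands free
- blade_tip (a point): tip of the spatula's blade, at [0, -109, 9] mm of the spatula
- handle_end (a point): end of the spatula's handle, at [0, 110, 8.5] mm of the spatula
- bowl: green rubber mixing bowl, round, 112 mm across the rim, 60 mm high, open; inside it is about 100 mm wide at the rim and 50 mm near the floor, which is 6 mm thick; loose, 250 g. Origin in the centre of its underside, z up.
- brush: cleaning brush with wooden handle, 13 x 161 x 13 mm, bristles up in the other socket of the stand; loose, to be left there
- bottle: white dispenser bottle, 39 mm across, 112 mm high, standing behind the bowl; loose, to be left alone; origin under its centre
- model: stone-coloured plaster model of a lower jaw, 61 x 72 x 31 mm, loose, to be left alone; origin under its centre
Things that resemble listed ones, but are neither listed nor needed, are in the scene too. Of the things that look like the cup, the largest one is meant.

How it is judged:
By the outcome, as a careful person would: the job done as asked, in the order asked, and still so for the second after the job is handed in, while the arm keeps its last pose, push and grip.
It also fails if it takes over 64 s, if anything falls off the work surface, if the arm or the gripper's body presses on something with over 40 N, if the wrist force passes 120 N, or if a joint passes its speed limit or range.

## Working session

There is one attempt and no reset: what is moved stays moved. The work goes in short steps, Python scripts to look and compute and a tool call to move; the robot and the scene stay as the last step left them, time stands still between calls to the robot, and variables do not carry over. Pictures are saved under pics/ and viewed, at most 10 in all, crops included, and the job is handed in when it is done.

Besides the shell and the picture viewer there is one more tool, called after "Emit:" as name(argument=value, ...) on one line, values as JSON. move_arm: Moves the arm, as the interface text tells. Its arguments: {"type":"object","properties":{"plan":{"type":"array"}},"required":["plan"]}

```bash
ls; mkdir -p pics; cat > h.py <<'E'
import numpy as np, cv2, pickle
from plant import manip
from scipy.spatial.transform import Rotation as R
def grab(n,save=None):
    f=manip.grab_frame(n)
    if save: cv2.imwrite('pics/'+save+'.png',f['pixels']); pickle.dump(f,open(save+'.pkl','wb'))
    return f
def load(s): return pickle.load(open(s+'.pkl','rb'))
def K(f):
    h=f['pixels'].shape[0]; F=h/2/np.tan(np.radians(f['vfov'])/2)
    return np.array([[F,0,f['cx']],[0,F,f['cy']],[0,0,1]])
def ray(f,u,v):
    p=cv2.undistortPoints(np.array([[[u,v]]],float),K(f),np.array(f['dist_coeffs'],float))[0,0]
    V=np.array(f['view']); Rm=V[:3,:3]; c=-Rm.T@V[:3,3]
    return c,Rm.T@np.array([p[0],p[1],1.])
def at_z(f,u,v,z):
    c,d=ray(f,u,v); return c+d*(z-c[2])/d[2]
def at_d(f,u,v,r=1):
    D=f['depth'][v-r:v+r+1,u-r:u+r+1]; D=D[D>0]
    c,d=ray(f,u,v); return c+d*(np.median(D) if D.size else np.nan)
def proj(f,P):
    V=np.array(f['view']); rv=cv2.Rodrigues(V[:3,:3])[0]
    return cv2.projectPoints(np.array(P,float).reshape(-1,1,3),rv,V[:3,3],K(f),np.array(f['dist_coeffs'],float))[0][:,0]
def cloud(f):
    h,w=f['depth'].shape; uu,vv=np.meshgrid(np.arange(w),np.arange(h))
    p=cv2.undistortPoints(np.stack([uu,vv],-1).reshape(-1,1,2).astype(float),K(f),np.array(f['dist_coeffs'],float))[:,0]
    V=np.array(f['view']); Rm=V[:3,:3]; c=-Rm.T@V[:3,3]
    d=f['depth'].reshape(-1,1); P=(np.c_[p,np.ones(len(p))]*d)@Rm+c; P[d[:,0]==0]=np.nan
    return P.reshape(h,w,3)
def Rt():
    s=manip.state(); q=s['tool_rot']; return np.array(s['tool_pos']),R.from_quat([q[1],q[2],q[3],q[0]])
E
python3 - <<'E'
from h import *
for n in('side','top'):
    f=grab(n,n+'0'); V=np.array(f['view']); print(n,-V[:3,:3].T@V[:3,3],V[2,:3],f['vfov'],f['dist_coeffs'])
print(manip.state())
E
```

```text
pics
side [0.37777855 0.77550598 0.73742154] [ 0.18333644 -0.75938527 -0.62427699] 53.242421889329854 [-0.03734206  0.          0.          0.          0.        ]
top [ 0.48724091 -0.00402513  1.13327351] [ 0.06463655  0.0167184  -0.99776882] 53.02102297884153 [-0.08500192  0.          0.          0.          0.        ]
{'time': 0.1, 'joint_pos': array([-1.46399708e+00,  5.32729798e-02,  1.61414959e+00, -1.95850946e-05,
        1.47601219e+00, -1.19018316e-01]), 'joint_vel': array([ 1.42234784e-05, -2.55763889e-03, -3.71825251e-03, -1.04308248e-04,
        9.38010813e-04, -1.76206178e-04]), 'joint_efforts': array([-2.08270802e-03, -3.94908500e+01, -3.71365571e+01, -1.49023158e-04,
        3.98889097e-03,  4.80572638e-06]), 'tool_pos': array([ 0.13986285, -0.60857079,  0.23020128]), 'tool_rot': array([-9.21093166e-04,  9.93632046e-01,  1.12669914e-01, -4.12039416e-06]), 'contact_force': array([ 0.12692657, -0.0583347 , -0.55225875]), 'ft_torque': array([0.01793601, 0.02511778, 0.0845857 ]), 'grasp_force': 0.0, 'gripper_width': 0.9994757298848163}
```

View pics/top0.png

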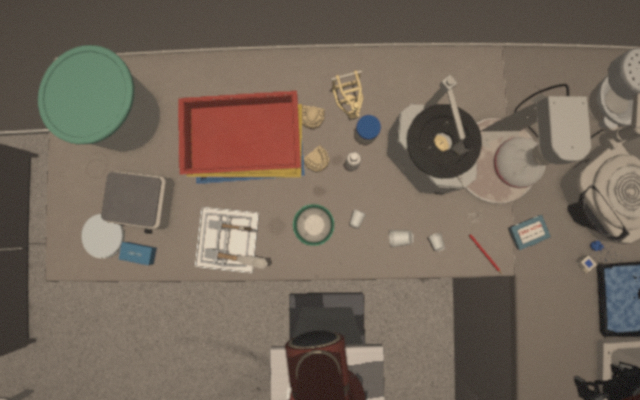

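View pics/side0.png

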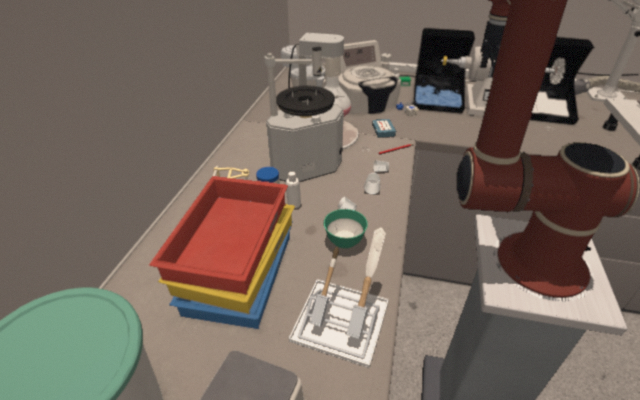

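The top picture shows the stand at (228,240), the bowl at (314,224), the bottle at (353,160) and models at (316,158) and (312,117). Three things look like the cup: (357,218), (400,238) and (436,242). (400,238) looks largest, so I'll check it in an enlarged crop.

```bash
python3 - <<'E'
from h import *
f=load('top0'); a=f['pixels']
A=cv2.resize(a[195:285,335:455],None,fx=6,fy=6,interpolation=cv2.INTER_CUBIC)[:290*2]
cv2.imwrite('pics/cupcrop.png',A[:, :780])
s=load('side0')['pixels']
B=cv2.resize(s[215:365,285:400],None,fx=4,fy=4,interpolation=cv2.INTER_CUBIC)
C=cv2.resize(a[200:280,185:275],None,fx=4,fy=4,interpolation=cv2.INTER_CUBIC)
B=B[:600]; W=np.zeros((600,800,3),np.uint8); W[:B.shape[0],:B.shape[1]]=B; C=C[:, :340]; W[:C.shape[0],460:460+C.shape[1]]=C
cv2.imwrite('pics/stand.png',W)
P=cloud(f)
for u,v in [(400,238),(436,242),(357,218),(314,224),(353,160)]: print(u,v,at_d(f,u,v).round(3),at_z(f,u,v,0.02).round(3))
E
```

```text
400 238 [ 0.451 -0.204  0.047] [ 0.45  -0.209  0.02 ]
436 242 [ 0.437 -0.306  0.031] [ 0.437 -0.309  0.02 ]
357 218 [ 0.507 -0.09   0.033] [ 0.508 -0.091  0.02 ]
314 224 [0.493 0.028 0.008] [0.493 0.028 0.02 ]
353 160 [ 0.655 -0.078  0.111] [ 0.67  -0.084  0.02 ]
```

View pics/cupcrop.png

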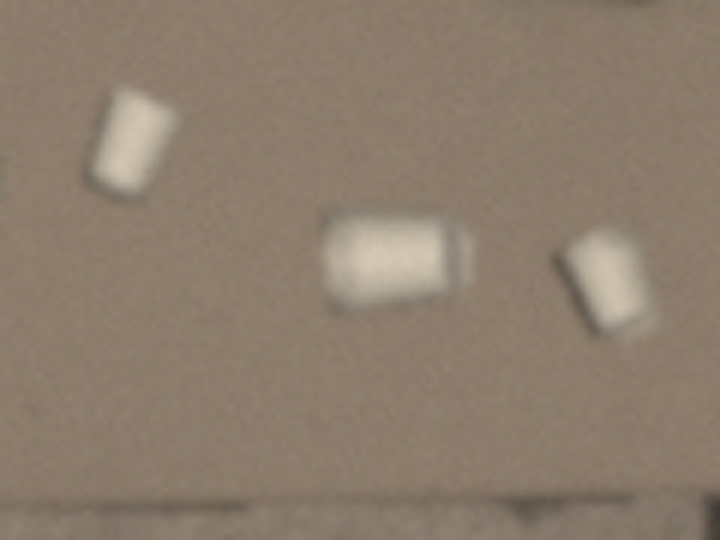

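View pics/stand.png

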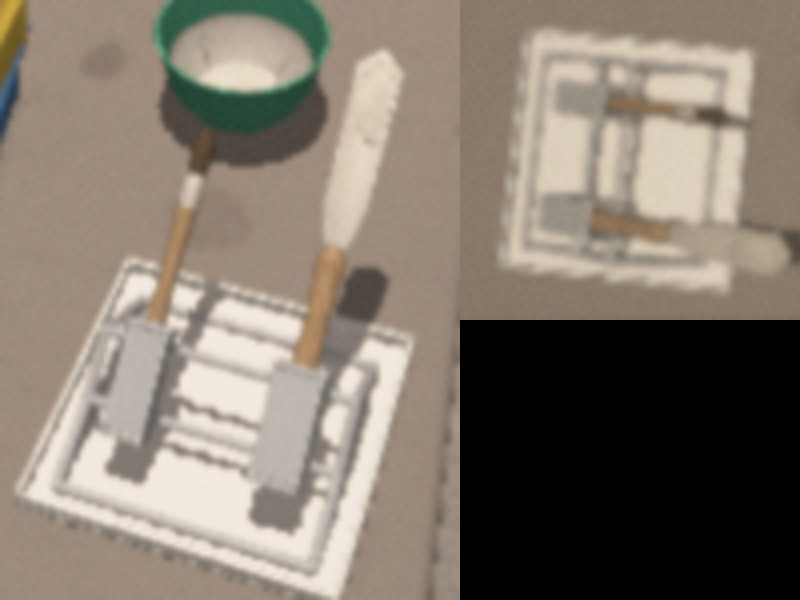

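The crop shows the large cup with its mouth at (389,238) and foot at (413,237), clearly bigger than its two neighbours at (357,218) and (436,242). The stand crop shows the spatula blade on the robot side: top-view tip about (267,263), blade–handle joint (237,257), socket mouth (218,255).

```bash
python3 - <<'E'
from h import *
t=load('top0'); s=load('side0')
def tri(a,b):
    c1,d1=ray(t,*a); c2,d2=ray(s,*b); d1/=np.linalg.norm(d1); d2/=np.linalg.norm(d2)
    A=np.c_[d1,-d2]; l=np.linalg.lstsq(A,c2-c1,rcond=None)[0]
    p,q=c1+l[0]*d1,c2+l[1]*d2; return ((p+q)/2).round(4),np.linalg.norm(p-q).round(4)
T=tri((267.5,263),(380.5,229)); J=tri((237,257.5),(369.5,277)); M=tri((218,255.5),(363,306))
print('tip',T,'joint',J,'mouth',M)
for a,b in((T,J),(J,M)):
    d=a[0]-b[0]; print(np.linalg.norm(d),d/np.linalg.norm(d))
for f,n in((t,'top'),(s,'side')):
    P=cloud(f)
    def sel(lo,hi): 
        m=np.all((P>lo)&(P<hi),-1); return P[m]
    C=sel([.38,-.27,.012],[.52,-.15,.06])
    xy=C[:,:2]; c=xy.mean(0); w,v=np.linalg.eigh(np.cov(xy.T)); 
    print(n,'cup',len(C),c,C.max(0),C.min(0),'axis',v[:,1])
    for y in np.arange(-.25,-.16,.01):
        q=C[abs(C[:,1]-y)<.005]
        if len(q): print('  y%.3f x %.3f..%.3f zmax %.3f'%(y,q[:,0].min(),q[:,0].max(),np.percentile(q[:,2],95)))
    B=sel([.4,-.06,.05],[.6,.12,.066]); 
    print(n,'bowl rim',len(B),B.min(0),B.max(0),(B.min(0)+B.max(0))/2)
    S=sel([.36,0.05,.09],[.46,.3,.25])
    if len(S): 
        c=S.mean(0); u,w,v=np.linalg.svd(S-c); print(n,'spat',len(S),c,v[0],S.min(0),S.max(0))
E
```

```text
tip (array([0.4   , 0.1387, 0.1572]), np.float64(0.0005)) joint (array([0.4084, 0.2261, 0.0997]), np.float64(0.0024)) mouth (array([0.4121, 0.2824, 0.0753]), np.float64(0.0031))
0.10495508563190258 [-0.08003424 -0.83273716  0.5478534 ]
0.061471456790936706 [-0.06019054 -0.91587223  0.39693219]
top cup 301 [ 0.45273134 -0.21084896] [ 0.4728072  -0.18253031  0.0518411 ] [ 0.42854365 -0.24048325  0.01344815] axis [-0.08984902  0.9959554 ]
  y-0.240 x 0.436..0.472 zmax 0.041
  y-0.230 x 0.433..0.472 zmax 0.042
  y-0.220 x 0.434..0.472 zmax 0.045
  y-0.210 x 0.431..0.472 zmax 0.047
  y-0.200 x 0.429..0.473 zmax 0.049
  y-0.190 x 0.429..0.473 zmax 0.051
  y-0.180 x 0.431..0.473 zmax 0.025
top bowl rim 279 [ 0.43690481 -0.02661728  0.05016688] [0.54653623 0.08351156 0.06561157] [0.49172052 0.02844714 0.05788923]
top spat 315 [0.40467955 0.18916747 0.1296606 ] [-0.09506674 -0.82568399  0.55606498] [0.38820509 0.14138223 0.09007203] [0.41821974 0.25207537 0.16398938]
side cup 143 [ 0.45385523 -0.20658496] [ 0.47623826 -0.17955363  0.0526781 ] [ 0.42780924 -0.24196859  0.01233713] axis [-0.0229289  0.9997371]
  y-0.240 x 0.441..0.466 zmax 0.040
  y-0.230 x 0.437..0.471 zmax 0.042
  y-0.220 x 0.435..0.472 zmax 0.045
  y-0.210 x 0.433..0.474 zmax 0.046
  y-0.200 x 0.432..0.475 zmax 0.048
  y-0.190 x 0.428..0.476 zmax 0.051
  y-0.180 x 0.428..0.476 zmax 0.051
side bowl rim 374 [ 0.43819979 -0.0257993   0.05006119] [0.54913265 0.08770182 0.06418328] [0.49366622 0.03095126 0.05712223]
side spat 615 [0.40558853 0.19194249 0.12826434] [ 0.09443437  0.82644312 -0.55504407] [0.38882023 0.13957738 0.09027842] [0.4184796  0.25662709 0.16353948]
```

```bash
cat >> h.py <<'E'
def tgt(theta,yaw=0.,roty=None):
    # tool y = world x (turned by yaw about z), tool z at angle theta (deg) in the yz plane (270=down)
    a=np.radians(theta); z=np.array([0,np.cos(a),np.sin(a)]); y=np.array([1.,0,0]); x=np.cross(y,z)
    return R.from_euler('z',yaw,degrees=True)*R.from_matrix(np.c_[x,y,z])
def rows(p1,R1,n=10,g=0.,start=None,show=True):
    p0,R0=start or Rt(); rv=(R0.inv()*R1).as_rotvec(); p,r=p0.copy(),R0; out=[]
    for i in range(1,n+1):
        Rn=R0*R.from_rotvec(rv*i/n); pn=p0+(np.array(p1)-p0)*i/n
        d=np.round(r.inv().apply(pn-p)/.12,2)+0; w=np.round((r.inv()*Rn).as_rotvec()/.15,2)+0
        out.append([*d.tolist(),*w.tolist(),g]); p=p+r.apply(d*.12); r=r*R.from_rotvec(w*.15)
    if show:
        print('max',np.abs(np.array(out)).max(0).round(2),'end err',p-np.array(p1))
        for o in out: print(o,end=',')
        print()
    return p,r
def st():
    s=manip.state(); p,r=Rt()
    print('t %.2f p %s z %s y %s'%(s['time'],p.round(4),r.as_matrix()[:,2].round(3),r.as_matrix()[:,1].round(3)),'q',np.round(s['joint_pos'],3),'F',np.round(s['contact_force'],1),'w %.3f g %.1f'%(s['gripper_width'],s['grasp_force']))
E
python3 - <<'E'
from h import *
a=rows([.3,-.38,.22],tgt(270,-38))
rows([.453,-.16,.16],tgt(235),start=a)
E
```

```text
max [0.23 0.16 0.01 0.01 0.01 0.46 0.  ] end err [-3.14914968e-05  6.88197600e-04 -3.01760493e-04]
[0.17, -0.16, 0.01, 0.0, 0.0, -0.45, 0.0],[0.19, -0.14, 0.01, 0.0, 0.0, -0.46, 0.0],[0.19, -0.13, 0.01, 0.0, 0.0, -0.45, 0.0],[0.2, -0.12, 0.01, 0.0, 0.0, -0.46, 0.0],[0.21, -0.1, 0.0, -0.01, 0.0, -0.45, 0.0],[0.21, -0.09, 0.01, 0.0, 0.0, -0.46, 0.0],[0.22, -0.08, 0.01, 0.0, 0.0, -0.45, 0.0],[0.23, -0.05, 0.01, 0.0, 0.0, -0.46, 0.0],[0.23, -0.05, 0.01, 0.0, 0.0, -0.45, 0.0],[0.23, -0.03, 0.01, 0.0, -0.01, -0.46, 0.0],
max [0.23 0.11 0.05 0.14 0.4  0.43 0.  ] end err [-0.00029126  0.0001774  -0.00023756]
[0.22, -0.01, 0.05, -0.13, -0.39, -0.43, 0.0],[0.23, 0.0, 0.04, -0.14, -0.39, -0.42, 0.0],[0.22, 0.02, 0.02, -0.13, -0.39, -0.43, 0.0],[0.23, 0.03, 0.01, -0.14, -0.4, -0.43, 0.0],[0.23, 0.04, 0.0, -0.13, -0.39, -0.43, 0.0],[0.22, 0.06, -0.02, -0.14, -0.39, -0.42, 0.0],[0.21, 0.07, -0.02, -0.13, -0.39, -0.43, 0.0],[0.21, 0.09, -0.04, -0.14, -0.39, -0.43, 0.0],[0.2, 0.1, -0.05, -0.13, -0.4, -0.43, 0.0],[0.19, 0.11, -0.05, -0.14, -0.39, -0.42, 0.0],
```

Emit:
move_arm(plan=[[[0.17,-0.16,0.01,0,0,-0.45,0],[0.19,-0.14,0.01,0,0,-0.46,0],[0.19,-0.13,0.01,0,0,-0.45,0],[0.2,-0.12,0.01,0,0,-0.46,0],[0.21,-0.1,0,0,0,-0.45,0],[0.21,-0.09,0.01,0,0,-0.46,0],[0.22,-0.08,0.01,0,0,-0.45,0],[0.23,-0.05,0.01,0,0,-0.46,0],[0.23,-0.05,0.01,0,0,-0.45,0],[0.23,-0.03,0.01,0,0,-0.46,0]]])

```text
time: 1.35
tool_pos: [0.3003, -0.3788, 0.2199]
tool_rot: [-0.0, 0.898, 0.44, -0.0]
contact_force: [-0.3, -0.6, -0.6]
gripper_width: 1.003
grasp_force: 0.0
```

Emit:
move_arm(plan=[[[0.22,-0.01,0.05,-0.13,-0.39,-0.43,0],[0.23,0,0.04,-0.14,-0.39,-0.42,0],[0.22,0.02,0.02,-0.13,-0.39,-0.43,0],[0.23,0.03,0.01,-0.14,-0.4,-0.43,0],[0.23,0.04,0,-0.13,-0.39,-0.43,0],[0.22,0.06,-0.02,-0.14,-0.39,-0.42,0],[0.21,0.07,-0.02,-0.13,-0.39,-0.43,0],[0.21,0.09,-0.04,-0.14,-0.39,-0.43,0],[0.2,0.1,-0.05,-0.13,-0.4,-0.43,0],[0.19,0.11,-0.05,-0.14,-0.39,-0.42,0]]])

```text
time: 2.6
tool_pos: [0.4531, -0.1594, 0.1604]
tool_rot: [0.213, 0.674, 0.675, -0.213]
contact_force: [-0.5, -0.7, -0.1]
gripper_width: 1.003
grasp_force: 0.0
```

```bash
python3 - <<'E'
from h import *
st()
# wrist-joint model check
s=manip.state(); q=s['joint_pos']; r=Rt()[1]
for s4 in(1,-1):
    m=R.from_euler('z',q[0])*R.from_euler('y',q[1]+q[2])*R.from_euler('z',s4*q[3])*R.from_euler('y',q[4])*R.from_euler('z',q[5]+np.pi/2)
    print(s4,(m.inv()*r).magnitude(),(m.inv()*r).as_rotvec())
rows([.453,-.220,.012],tgt(235))
E
```

```text
t 2.60 p [ 0.4531 -0.1594  0.1604] z [ 0.001 -0.575 -0.818] y [1.    0.002 0.   ] q [-0.162 -0.269  2.119 -0.641  1.25   0.032] F [-0.5 -0.7 -0.1] w 1.003 g 0.0
1 1.2719202621569003e-16 [-5.55111512e-17  1.11022302e-16  2.77555756e-17]
-1 1.281313574243855 [-0.03886415 -1.21519619 -0.40441595]
max [0.03 0.   0.13 0.01 0.01 0.01 0.  ] end err [2.03314650e-04 5.02636558e-04 1.50656101e-05]
[0.03, 0.0, 0.13, 0.0, 0.0, 0.0, 0.0],[0.03, 0.0, 0.13, 0.0, 0.0, 0.0, 0.0],[0.03, 0.0, 0.13, 0.0, 0.0, 0.0, 0.0],[0.03, 0.0, 0.13, 0.0, 0.0, 0.0, 0.0],[0.03, 0.0, 0.13, 0.0, 0.01, 0.0, 0.0],[0.03, 0.0, 0.13, 0.01, 0.0, 0.01, 0.0],[0.03, 0.0, 0.13, 0.0, 0.0, 0.0, 0.0],[0.03, 0.0, 0.13, 0.0, 0.0, 0.0, 0.0],[0.03, 0.0, 0.13, 0.0, 0.0, 0.0, 0.0],[0.03, 0.0, 0.13, 0.0, 0.0, 0.0, 0.0],
```

Emit:
move_arm(plan=[[[0.03,0,0.13,0,0,0,0],[0.03,0,0.13,0,0,0,0],[0.03,0,0.13,0,0,0,0],[0.03,0,0.13,0,0,0,0],[0.03,0,0.13,0,0,0,0],[0.03,0,0.13,0,0,0,0],[0.03,0,0.13,0,0,0,0],[0.03,0,0.13,0,0,0,0],[0.03,0,0.13,0,0,0,0],[0.03,0,0.13,0,0,0,0]]])

```text
time: 3.85
tool_pos: [0.453, -0.2207, 0.0114]
tool_rot: [0.213, 0.675, 0.674, -0.212]
contact_force: [0.5, -0.5, -0.4]
gripper_width: 0.998
grasp_force: 0.0
```

Emit:
move_arm(plan=[[[0,0,0,0,0,0,0.3],[0,0,0,0,0,0,0.5],[0,0,0,0,0,0,0.6],[0,0,0,0,0,0,0.7],[0,0,0,0,0,0,0.7],[0,0,0,0,0,0,0.7],[0,0,0,0,0,0,0.7],[0,0,0,0,0,0,0.7],[0,0,0,0,0,0,0.7],[0,0,0,0,0,0,0.7]]])

```text
time: 5.1
tool_pos: [0.4536, -0.2204, 0.0131]
tool_rot: [0.213, 0.675, 0.674, -0.212]
contact_force: [0.0, 3.4, 5.8]
gripper_width: 0.521
grasp_force: 60.7
```

```bash
python3 - <<'E'
from h import *
st()
f=grab('side','side1')
A=cv2.resize(f['pixels'][120:260,290:450],None,fx=5,fy=5,interpolation=cv2.INTER_CUBIC)[:600]
cv2.imwrite('pics/grip1.png',A)
E
```

```text
t 5.10 p [ 0.4536 -0.2204  0.0131] z [ 0.002 -0.574 -0.819] y [ 1.    -0.     0.002] q [-2.950e-01  2.000e-03  2.167e+00 -7.560e-01  9.270e-01  1.600e-01] F [0.  3.4 5.8] w 0.521 g 60.7
```

View pics/grip1.png

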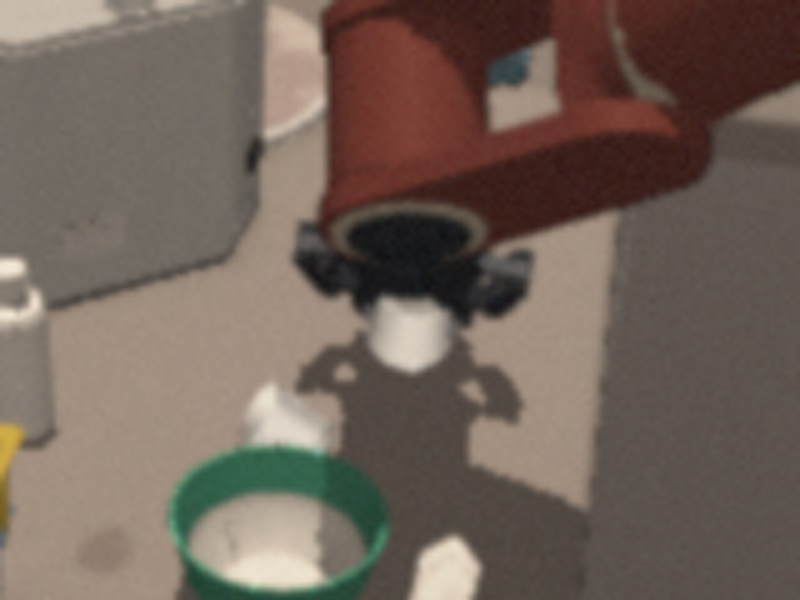

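The cup is held between the pads near mid-height: the opening reads 44 mm, which is the expected diameter there. Next I lift it and turn it upright.

```bash
cat >> h.py <<'E'
Tg=tgt(235); pg=np.array([.4536,-.2204,.0131])
foot_t=Tg.inv().apply(np.array([.453,-.240,.0175])-pg)   # cup foot centre in tool axes
def tcp_for_foot(foot,th): return np.array(foot)-tgt(th).apply(foot_t)
E
python3 - <<'E'
from h import *
a=rows([.4536,-.215,.11],tgt(250),g=.7)
b=rows(tcp_for_foot([.455,-.185,.05],285),tgt(285),start=a,g=.7)
c=rows(tcp_for_foot([.455,-.185,.03],317.5),tgt(317.5),start=b,g=.7)
print(a[0],b[0],c[0])
E
```

```text
max [0.04 0.   0.08 0.01 0.18 0.01 0.7 ] end err [-0.00011128  0.000194   -0.00014792]
[-0.04, 0.0, -0.07, 0.0, 0.17, 0.0, 0.7],[-0.04, 0.0, -0.07, 0.0, 0.18, 0.0, 0.7],[-0.04, 0.0, -0.07, 0.0, 0.17, 0.0, 0.7],[-0.04, 0.0, -0.07, 0.0, 0.18, 0.0, 0.7],[-0.04, 0.0, -0.07, 0.01, 0.17, 0.0, 0.7],[-0.03, 0.0, -0.08, 0.0, 0.18, 0.0, 0.7],[-0.03, 0.0, -0.07, 0.0, 0.17, -0.01, 0.7],[-0.03, 0.0, -0.08, 0.0, 0.18, 0.0, 0.7],[-0.03, 0.0, -0.07, 0.0, 0.17, 0.0, 0.7],[-0.02, 0.0, -0.08, 0.0, 0.18, 0.0, 0.7],
max [0.05 0.01 0.05 0.   0.41 0.   0.7 ] end err [ 0.00027561 -0.00043217  0.00016015]
[0.05, 0.0, 0.02, 0.0, 0.41, 0.0, 0.7],[0.05, 0.0, 0.03, 0.0, 0.4, 0.0, 0.7],[0.04, 0.01, 0.03, 0.0, 0.41, 0.0, 0.7],[0.05, 0.0, 0.03, 0.0, 0.41, 0.0, 0.7],[0.04, 0.0, 0.04, 0.0, 0.41, 0.0, 0.7],[0.04, 0.0, 0.04, 0.0, 0.4, 0.0, 0.7],[0.04, 0.0, 0.04, 0.0, 0.41, 0.0, 0.7],[0.03, 0.0, 0.04, 0.0, 0.41, 0.0, 0.7],[0.03, 0.01, 0.05, 0.0, 0.4, 0.0, 0.7],[0.03, 0.0, 0.04, 0.0, 0.41, 0.0, 0.7],
max [0.02 0.   0.01 0.   0.38 0.   0.7 ] end err [ 0.00028053 -0.00040551 -0.00019304]
[-0.01, 0.0, 0.01, 0.0, 0.38, 0.0, 0.7],[-0.01, 0.0, 0.01, 0.0, 0.38, 0.0, 0.7],[-0.01, 0.0, 0.01, 0.0, 0.37, 0.0, 0.7],[-0.01, 0.0, 0.0, 0.0, 0.38, 0.0, 0.7],[-0.01, 0.0, 0.01, 0.0, 0.38, 0.0, 0.7],[-0.02, 0.0, 0.0, 0.0, 0.38, 0.0, 0.7],[-0.01, 0.0, 0.01, 0.0, 0.38, 0.0, 0.7],[-0.01, 0.0, 0.0, 0.0, 0.38, 0.0, 0.7],[-0.01, 0.0, 0.01, 0.0, 0.37, 0.0, 0.7],[-0.02, 0.0, 0.0, 0.0, 0.38, 0.0, 0.7],
[ 0.45348872 -0.214806    0.10985208] [ 0.45587561 -0.16946294  0.06234636] [ 0.45588053 -0.17848484  0.04866496]
```

Emit:
move_arm(plan=[[[-0.04,0,-0.07,0,0.17,0,0.7],[-0.04,0,-0.07,0,0.18,0,0.7],[-0.04,0,-0.07,0,0.17,0,0.7],[-0.04,0,-0.07,0,0.18,0,0.7],[-0.04,0,-0.07,0,0.17,0,0.7],[-0.03,0,-0.08,0,0.18,0,0.7],[-0.03,0,-0.07,0,0.17,0,0.7],[-0.03,0,-0.08,0,0.18,0,0.7],[-0.03,0,-0.07,0,0.17,0,0.7],[-0.02,0,-0.08,0,0.18,0,0.7]]])

```text
time: 6.4
tool_pos: [0.4524, -0.2146, 0.109]
tool_rot: [0.122, 0.697, 0.696, -0.122]
contact_force: [-0.3, 0.6, -0.7]
gripper_width: 0.525
grasp_force: 60.3
```

Emit:
move_arm(plan=[[[0.05,0,0.02,0,0.41,0,0.7],[0.05,0,0.03,0,0.4,0,0.7],[0.04,0.01,0.03,0,0.41,0,0.7],[0.05,0,0.03,0,0.41,0,0.7],[0.04,0,0.04,0,0.41,0,0.7],[0.04,0,0.04,0,0.4,0,0.7],[0.04,0,0.04,0,0.41,0,0.7],[0.03,0,0.04,0,0.41,0,0.7],[0.03,0.01,0.05,0,0.4,0,0.7],[0.03,0,0.04,0,0.41,0,0.7]]])

```text
time: 7.65
tool_pos: [0.4553, -0.1693, 0.0617]
tool_rot: [-0.093, 0.701, 0.701, 0.094]
contact_force: [-1.0, -0.6, 0.6]
gripper_width: 0.526
grasp_force: 60.2
```

Emit:
move_arm(plan=[[[-0.01,0,0.01,0,0.38,0,0.7],[-0.01,0,0.01,0,0.38,0,0.7],[-0.01,0,0.01,0,0.37,0,0.7],[-0.01,0,0,0,0.38,0,0.7],[-0.01,0,0.01,0,0.38,0,0.7],[-0.02,0,0,0,0.38,0,0.7],[-0.01,0,0.01,0,0.38,0,0.7],[-0.01,0,0,0,0.38,0,0.7],[-0.01,0,0.01,0,0.37,0,0.7],[-0.02,0,0,0,0.38,0,0.7]]])

```text
time: 8.9
tool_pos: [0.4553, -0.1784, 0.0478]
tool_rot: [-0.286, 0.647, 0.647, 0.286]
contact_force: [0.3, -0.1, -0.5]
gripper_width: 0.521
grasp_force: 60.2
```

```bash
python3 - <<'E'
from h import *
st()
f=grab('side','side2'); t=grab('top','top2')
A=cv2.resize(f['pixels'][130:250,300:430],None,fx=4,fy=4,interpolation=cv2.INTER_CUBIC)
B=cv2.resize(t['pixels'][195:265,355:435],None,fx=4,fy=4,interpolation=cv2.INTER_CUBIC)[:, :280]
W=np.zeros((480,800,3),np.uint8); W[:,:520]=A; W[:280,520:]=B
cv2.imwrite('pics/up1.png',W)
E
```

```text
t 8.90 p [ 0.4553 -0.1784  0.0478] z [ 0.001  0.74  -0.673] y [ 1.    -0.001  0.001] q [-0.827  0.307  1.832  0.528  1.668 -0.96 ] F [ 0.3 -0.1 -0.5] w 0.521 g 60.2
```

View pics/up1.png

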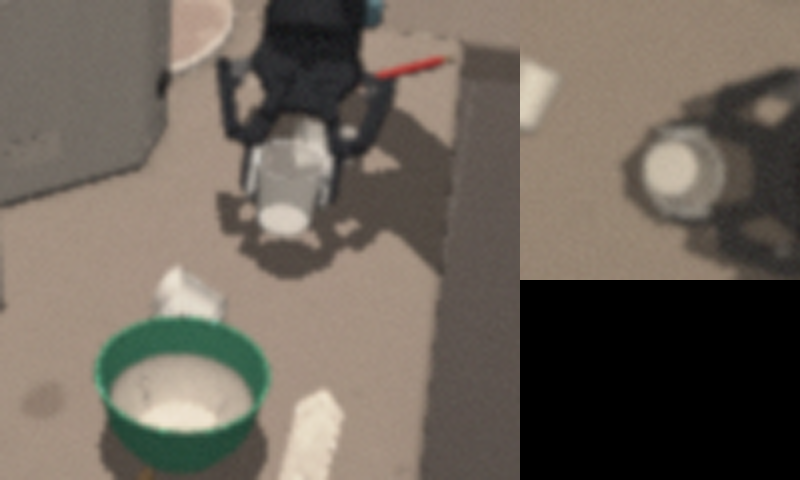

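The picture shows the cup held nearly upright: foot disc at top-view (392,237), rim circle at (397,237), which puts it within about 4° of vertical. I'll lower it.

Emit:
move_arm(plan=[[[-0.015,0,0.014,0,0,0,0.7],[-0.015,0,0.014,0,0,0,0.7],[-0.015,0,0.014,0,0,0,0.7],[-0.015,0,0.014,0,0,0,0.7],[-0.015,0,0.014,0,0,0,0.7],[-0.015,0,0.014,0,0,0,0.7],[-0.015,0,0.014,0,0,0,0.7],[-0.015,0,0.014,0,0,0,0.7],[-0.015,0,0.014,0,0,0,0.7],[-0.015,0,0.014,0,0,0,0.7]]])

```text
time: 10.25
tool_pos: [0.4553, -0.1782, 0.0231]
tool_rot: [-0.285, 0.647, 0.647, 0.285]
contact_force: [1.0, 0.1, -0.8]
gripper_width: 0.522
grasp_force: 60.3
```

Emit:
move_arm(plan=[[[-0.006,0,0.006,0,0,0,0.7],[-0.006,0,0.006,0,0,0,0.7],[-0.006,0,0.006,0,0,0,0.7],[0,0,0,0,0,0,0.7],[0,0,0,0,0,0,0.7],[0,0,0,0,0,0,0.7],[0,0,0,0,0,0,0.7],[0,0,0,0,0,0,0.7],[0,0,0,0,0,0,0.7],[0,0,0,0,0,0,0.7]]])

```text
time: 11.5
tool_pos: [0.4554, -0.1781, 0.0205]
tool_rot: [-0.284, 0.647, 0.647, 0.285]
contact_force: [-1.0, -1.1, 5.8]
gripper_width: 0.524
grasp_force: 60.2
```

Emit:
move_arm(plan=[[[0,0,0,0,0,0,0.4],[0,0,0,0,0,0,0.3],[0,0,0,0,0,0,0.1],[0,0,0,0,0,0,0],[0,0,0,0,0,0,0],[0,0,0,0,0,0,0],[0,0,-0.04,0,0,0,0],[0,0,-0.06,0,0,0,0],[0,0,-0.08,0,0,0,0],[0,0,-0.1,0,0,0,0]]])

```text
time: 12.75
tool_pos: [0.4553, -0.2035, 0.0436]
tool_rot: [-0.284, 0.647, 0.647, 0.285]
contact_force: [0.5, -0.5, -1.2]
gripper_width: 1.002
grasp_force: 0.0
```

Emit:
move_arm(plan=[[[0,0,-0.15,0,0,0,0],[0,0,-0.15,0,0,0,0],[0,0,-0.15,0,0,0,0],[0,0,-0.15,0,0,0,0],[0,0,-0.15,0,0,0,0],[0.1,0,-0.1,0,0,0,0],[0.15,0,-0.1,0,0,0,0],[0.15,0,-0.1,0,0,0,0],[0.15,0,-0.1,0,0,0,0],[0.15,0,-0.1,0,0,0,0]]])

```text
time: 14.0
tool_pos: [0.4551, -0.2562, 0.2079]
tool_rot: [-0.284, 0.647, 0.647, 0.285]
contact_force: [0.7, -0.9, 0.2]
gripper_width: 1.0
grasp_force: 0.0
```

```bash
python3 - <<'E'
from h import *
st()
for n in('top','side'):
    f=grab(n,n+'3'); P=cloud(f)
    C=P[np.all((P>[.40,-.25,.008])&(P<[.52,-.13,.1]),-1)]
    print(n,len(C),C.min(0),C.max(0)); h=C[C[:,2]>.05]; print(' rim',len(h),h.min(0),h.max(0))
b=load('side0')['pixels'];f=load('side3')['pixels'];t=load('top3')['pixels']
A=cv2.resize(f[130:250,300:430],None,fx=4,fy=4,interpolation=cv2.INTER_CUBIC)
B=cv2.resize(t[195:265,355:425],None,fx=4,fy=4,interpolation=cv2.INTER_CUBIC)
W=np.zeros((480,800,3),np.uint8); W[:,:520]=A; W[:280,520:]=B
cv2.imwrite('pics/up2.png',W)
E
```

```text
t 14.00 p [ 0.4551 -0.2562  0.2079] z [ 0.001  0.737 -0.676] y [ 1.    -0.     0.001] q [-0.908  0.198  1.65   0.512  1.953 -0.88 ] F [ 0.7 -0.9  0.2] w 1.000 g 0.0
top 158 [ 0.43273189 -0.21105791  0.00845553] [ 0.47844494 -0.16169407  0.06162377]
 rim 63 [ 0.43273189 -0.21105791  0.05029297] [ 0.47844494 -0.16169407  0.06162377]
side 317 [ 0.43343015 -0.21144424  0.00812608] [ 0.48155826 -0.15741226  0.06045676]
 rim 93 [ 0.43343015 -0.21144424  0.05017437] [ 0.48155826 -0.15741226  0.06045676]
```

View pics/up2.png

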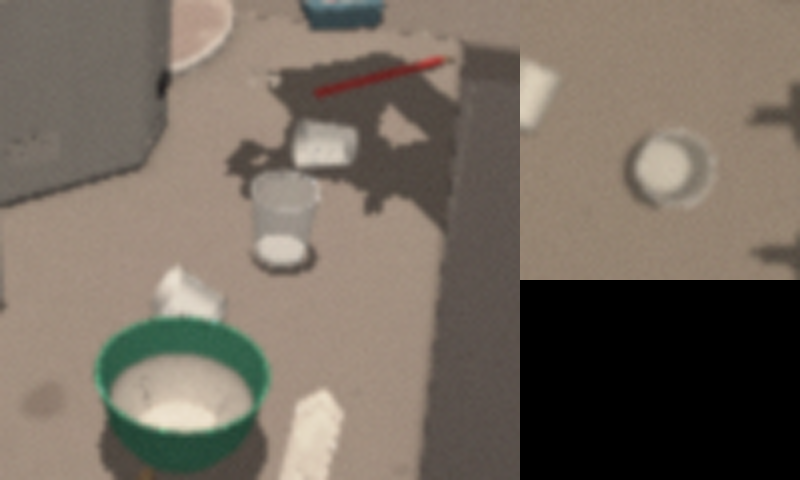

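The cup stands upright on its foot at about (0.456, -0.186). Both views show the foot under the rim, and its height reads about 57–60 mm. I'll fit the arm kinematics from the logged poses and use the fit to choose a spatula grasp.

```bash
cat >> h.py <<'E'
S=[([-1.464,.05327,1.61415,0,1.47601,-.11902],[.13986,-.60857,.23020]),
([-.162,-.269,2.119,-.641,1.250,.032],[.4531,-.1594,.1604]),
([-.295,.002,2.167,-.756,.927,.160],[.4536,-.2204,.0131]),
([-.827,.307,1.832,.528,1.668,-.96],[.4553,-.1784,.0478]),
([-.908,.198,1.65,.512,1.953,-.88],[.4551,-.2562,.2079])]
def Rq(q): return R.from_euler('z',q[0])*R.from_euler('y',q[1]+q[2])*R.from_euler('z',q[3])*R.from_euler('y',q[4])*R.from_euler('z',q[5]+np.pi/2)
def basis(q):
    s,c=np.sin,np.cos; a=q[1]+q[2]
    M=np.array([[1,0,0],[0,1,0],[0,0,1],[s(q[1]),0,c(q[1])],[s(a),0,c(a)],[c(a),0,-s(a)]]).T
    return np.c_[R.from_euler('z',q[0]).as_matrix()@M, Rq(q).as_matrix()[:,2]]
par=np.linalg.lstsq(np.vstack([basis(q) for q,_ in S]),np.concatenate([p for _,p in S]),rcond=None)[0]
def fk(q): return basis(q)@par,Rq(q)
lo=np.array([-3.01,-1.01,.06,-1.02,.09,-3.14]); hi=np.array([3.01,2.22,2.58,4.17,2.62,3.14])
from scipy.optimize import least_squares
def ik(p,Rr,q0):
    def e(q):
        P,r=fk(q); return np.r_[(P-p)*5,(Rr.inv()*r).as_rotvec()]
    s=least_squares(e,np.clip(q0,lo+.01,hi-.01),bounds=(lo,hi)); return s.x,np.abs(s.fun).max()
# spatula at rest
u=np.array([-.095,-.826,.556]); u/=np.linalg.norm(u); tip=np.array([.399,.139,.159])
YAW=-6.6; TH_U=180-np.degrees(np.arctan2(u[2],np.hypot(u[0],u[1])))
def grasp(phi,back=.121): # tool pose for the grasp, back = distance from tip
    Rr=tgt(TH_U+90-phi,YAW); return tip-back*u+.019*Rr.as_matrix()[:,2],Rr
E
python3 - <<'E'
from h import *
print('par',par.round(4),'res',max(np.abs(fk(q)[0]-p).max() for q,p in S).round(4))
q0=np.array(S[4][0])
for phi in(0,10,20,25):
    p,Rr=grasp(phi); q,e=ik(p,Rr,[.3,-.1,2.2,-.7,1,0.2]); print('phi',phi,p.round(3),'q',q.round(2),'e %.3f'%e)
    sp=Rr.inv().apply(u); tt=Rr.inv().apply(tip-p)
    for off,yaw in((12,-6.6),(20,-6.6),(12,-30),(12,-60),(20,-45)):
        Rf=tgt(TH_U+90-phi+(270-off-TH_U),yaw); pf=np.array([.493,.03,.032])-Rf.apply(tt)
        q2,e=ik(pf,Rf,[-.5,0.2,1.8,.5,1.7,-.9]); print('   off',off,yaw,pf.round(3),Rf.as_matrix()[:,2].round(2),Rf.apply(sp).round(2),q2.round(2),'e %.3f'%e)
E
```

```text
par [6.000e-04 7.420e-02 2.378e-01 4.258e-01 6.091e-01 9.530e-02 2.792e-01] res 0.0002
phi 0 [0.409 0.228 0.076] q [ 0.6   0.14  1.88 -0.43  1.54  0.82] e 0.000
   off 12 -6.6 [0.498 0.073 0.146] [ 0.11  0.97 -0.21] [-0.02 -0.21 -0.98] [-0.55  0.19  2.05  1.13  1.77 -0.76] e 0.000
   off 20 -6.6 [0.5   0.089 0.139] [ 0.11  0.93 -0.34] [-0.04 -0.34 -0.94] [-0.5   0.11  2.07  1.07  1.66 -0.7 ] e 0.000
   off 12 -30 [0.515 0.068 0.146] [ 0.49  0.85 -0.21] [-0.1  -0.18 -0.98] [-0.6  -0.01  2.27  1.36  1.5  -0.68] e 0.000
   off 12 -60 [0.531 0.052 0.146] [ 0.85  0.49 -0.21] [-0.18 -0.1  -0.98] [-0.52 -0.34  2.53  1.71  1.03 -0.61] e 0.000
   off 20 -45 [0.535 0.072 0.139] [ 0.66  0.66 -0.34] [-0.24 -0.24 -0.94] [-0.52 -0.22  2.38  1.41  1.16 -0.51] e 0.000
phi 10 [0.409 0.226 0.078] q [ 0.65  0.24  1.82 -0.53  1.65  0.88] e 0.000
   off 12 -6.6 [0.498 0.072 0.143] [ 0.11  0.92 -0.37] [-0.02 -0.21 -0.98] [-0.52  0.09  2.06  1.03  1.67 -0.69] e 0.000
   off 20 -6.6 [0.5   0.087 0.136] [ 0.1   0.86 -0.5 ] [-0.04 -0.34 -0.94] [-0.46  0.02  2.07  0.95  1.58 -0.62] e 0.000
   off 12 -30 [0.514
[... 993 characters left out ...]
98  1.03 -0.09] e 0.000
phi 25 [0.409 0.223 0.082] q [ 0.69  0.39  1.74 -0.65  1.82  0.92] e 0.000
   off 12 -6.6 [0.498 0.07  0.139] [ 0.09  0.79 -0.6 ] [-0.02 -0.21 -0.98] [-0.46 -0.03  2.06  0.85  1.55 -0.57] e 0.000
   off 20 -6.6 [0.499 0.084 0.132] [ 0.08  0.7  -0.71] [-0.04 -0.34 -0.94] [-0.38 -0.09  2.07  0.76  1.46 -0.48] e 0.000
   off 12 -30 [0.513 0.065 0.139] [ 0.4   0.69 -0.6 ] [-0.1  -0.18 -0.98] [-0.49 -0.23  2.24  0.98  1.28 -0.34] e 0.000
   off 12 -60 [0.528 0.05  0.139] [ 0.69  0.4  -0.6 ] [-0.18 -0.1  -0.98] [-0.4  -0.5   2.43  1.02  0.85  0.08] e 0.000
   off 20 -45 [0.532 0.069 0.132] [ 0.5   0.5  -0.71] [-0.24 -0.24 -0.94] [-0.37 -0.34  2.28  0.86  1.02  0.01] e 0.000
```

```bash
python3 - <<'E'
from h import *
for n in('top','side'):
    P=cloud(load(n+'3'))
    for x0,x1 in((.33,.37),(.37,.395),(.43,.455),(.455,.475)):
        C=P[np.all((P>[x0,.19,.0])&(P<[x1,.27,.2]),-1)]; print(n,x0,len(C),np.nanpercentile(C[:,2],[50,95,100]).round(3))
p,Rg=grasp(15); z=Rg.as_matrix()[:,2]
print('grasp',p.round(4),z.round(3))
q=manip.state()['joint_pos']; s=None
for t,r in(([.44,0,.33],tgt(265)),(p-.15*z+[0,0,.03],Rg),(p-.06*z,Rg),(p,Rg)):
    qn,e=ik(t,r,q); print('q',qn.round(2),'d',np.abs(qn-q).max().round(2),'e %.4f'%e); q=qn
    s=rows(t,r,start=s)
E
```

```text
top 0.33 223 [0.002 0.014 0.017]
top 0.37 164 [0.006 0.042 0.125]
top 0.43 243 [0.004 0.012 0.051]
top 0.455 194 [0.005 0.014 0.051]
side 0.33 393 [0.002 0.013 0.016]
side 0.37 296 [0.005 0.025 0.129]
side 0.43 270 [0.005 0.013 0.049]
side 0.455 252 [0.005 0.013 0.051]
grasp [0.4089 0.2247 0.0792] [-0.086 -0.747 -0.659]
q [-0.11 -0.44  1.88 -0.09  1.69 -0.13] d 0.79 e 0.0000
max [0.24 0.02 0.1  0.01 0.61 0.01 0.  ] end err [-1.00439917e-05  4.62144333e-04 -4.48546170e-04]
[0.22, -0.01, 0.09, 0.0, -0.61, 0.0, 0.0],[0.23, -0.02, 0.07, 0.01, -0.61, 0.0, 0.0],[0.23, -0.01, 0.05, 0.0, -0.61, 0.0, 0.0],[0.23, -0.01, 0.02, 0.0, -0.6, 0.0, 0.0],[0.24, -0.01, 0.01, 0.01, -0.61, 0.01, 0.0],[0.24, -0.02, -0.02, 0.0, -0.61, 0.0, 0.0],[0.23, -0.01, -0.04, 0.0, -0.61, 0.0, 0.0],[0.23, -0.01, -0.05, 0.0, -0.61, 0.0, 0.0],[0.22, -0.02, -0.08, 0.01, -0.61, 0.0, 0.0],[0.22, -0.01, -0.1, 0.0, -0.6, 0.0, 0.0],
q [ 0.78  0.33  1.51 -0.54  1.98  0.85] d 0.98 e 0.0000
max [0.3  0.05 0.12 0.04 0.51 0.07 0.  ] end err [-0.00034819 -0.00025129 -0.00052714]
[0.29, -0.02, 0.08, 0.04, -0.51, 0.07, 0.0],[0.29, -0
[... 724 characters left out ...]
02, 0.0, 0.09, 0.0, 0.0, 0.0, 0.0],[0.02, 0.0, 0.09, 0.0, 0.0, 0.0, 0.0],[0.02, 0.0, 0.09, 0.0, 0.0, 0.0, 0.0],[0.02, 0.0, 0.09, 0.0, 0.0, 0.0, 0.0],[0.02, 0.0, 0.09, 0.0, 0.0, 0.0, 0.0],
q [ 0.66  0.29  1.79 -0.57  1.71  0.89] d 0.1 e 0.0000
max [0.   0.   0.05 0.   0.   0.   0.  ] end err [-0.00034941  0.00035785 -0.00034465]
[0.0, 0.0, 0.05, 0.0, 0.0, 0.0, 0.0],[0.0, 0.0, 0.05, 0.0, 0.0, 0.0, 0.0],[0.0, 0.0, 0.05, 0.0, 0.0, 0.0, 0.0],[0.0, 0.0, 0.05, 0.0, 0.0, 0.0, 0.0],[0.0, 0.0, 0.05, 0.0, 0.0, 0.0, 0.0],[0.0, 0.0, 0.05, 0.0, 0.0, 0.0, 0.0],[0.0, 0.0, 0.05, 0.0, 0.0, 0.0, 0.0],[0.0, 0.0, 0.05, 0.0, 0.0, 0.0, 0.0],[0.0, 0.0, 0.05, 0.0, 0.0, 0.0, 0.0],[0.0, 0.0, 0.05, 0.0, 0.0, 0.0, 0.0],
```

Emit:
move_arm(plan=[[[0.22,-0.01,0.09,0,-0.61,0,0],[0.23,-0.02,0.07,0.01,-0.61,0,0],[0.23,-0.01,0.05,0,-0.61,0,0],[0.23,-0.01,0.02,0,-0.6,0,0],[0.24,-0.01,0.01,0.01,-0.61,0,0],[0.24,-0.02,-0.02,0,-0.61,0,0],[0.23,-0.01,-0.04,0,-0.61,0,0],[0.23,-0.01,-0.05,0,-0.61,0,0],[0.22,-0.02,-0.08,0,-0.61,0,0],[0.22,-0.01,-0.1,0,-0.6,0,0]]])

```text
time: 15.35
tool_pos: [0.439, 0.0013, 0.3275]
tool_rot: [0.03, 0.706, 0.707, -0.031]
contact_force: [0.2, 0.6, 0.1]
gripper_width: 1.0
grasp_force: 0.0
```

Emit:
move_arm(plan=[[[0.29,-0.02,0.08,0.04,-0.51,0.07,0],[0.29,-0.01,0.05,0.03,-0.51,0.07,0],[0.3,-0.02,0.03,0.04,-0.51,0.07,0],[0.29,-0.03,0.01,0.03,-0.51,0.07,0],[0.3,-0.02,-0.01,0.04,-0.51,0.07,0],[0.3,-0.03,-0.04,0.03,-0.5,0.07,0],[0.29,-0.04,-0.05,0.04,-0.51,0.07,0],[0.28,-0.03,-0.08,0.04,-0.51,0.07,0],[0.28,-0.04,-0.1,0.03,-0.51,0.07,0],[0.27,-0.05,-0.12,0.04,-0.51,0.07,0]]])

```text
time: 16.6
tool_pos: [0.4202, 0.3381, 0.2057]
tool_rot: [0.274, 0.679, 0.607, -0.309]
contact_force: [0.8, -0.1, -0.1]
gripper_width: 1.0
grasp_force: 0.0
```

Emit:
move_arm(plan=[[[0.02,0,0.09,0,0,0,0],[0.02,0,0.09,0,0,0,0],[0.02,0,0.09,0,0,0,0],[0.01,0,0.09,0,0,0,0],[0.02,0,0.1,0,0,0,0],[0.02,0,0.09,0,0,0,0],[0.02,0,0.09,0,0,0,0],[0.02,0,0.09,0,0,0,0],[0.02,0,0.09,0,0,0,0],[0.02,0,0.09,0,0,0,0]]])

```text
time: 17.85
tool_pos: [0.4126, 0.2704, 0.1168]
tool_rot: [0.273, 0.68, 0.607, -0.308]
contact_force: [-0.4, -0.1, 1.0]
gripper_width: 1.002
grasp_force: 0.0
```

```bash
python3 - <<'E'
from h import *
st()
f=grab('wrist','wr1'); 
g=cv2.resize(f['pixels'],(800,500))
p,Rg=grasp(15); 
print('proj tip,joint,grasp,mouth',proj(f,[tip,tip-.107*u,tip-.121*u,tip-.165*u]).round(0).tolist())
cv2.imwrite('pics/wr1.png',g)
rows(p,Rg)
E
```

```text
t 17.85 p [0.4126 0.2704 0.1168] z [-0.087 -0.744 -0.662] y [ 0.993 -0.114 -0.003] q [ 0.716  0.31   1.693 -0.544  1.799  0.889] F [-0.4 -0.1  1. ] w 1.002 g 0.0
proj tip,joint,grasp,mouth [[321.0, 361.0], [321.0, 248.0], [322.0, 228.0], [322.0, 157.0]]
max [0.01 0.01 0.05 0.01 0.01 0.01 0.  ] end err [ 1.90050903e-04 -1.76474270e-04  8.01015984e-05]
[0.0, 0.0, 0.05, 0.0, 0.0, 0.0, 0.0],[0.0, 0.0, 0.05, 0.0, 0.0, 0.01, 0.0],[-0.01, 0.01, 0.04, -0.01, 0.0, 0.0, 0.0],[0.0, 0.0, 0.05, 0.0, -0.01, 0.0, 0.0],[0.0, 0.0, 0.05, 0.0, 0.0, 0.0, 0.0],[0.0, 0.0, 0.05, 0.0, 0.0, 0.01, 0.0],[0.0, 0.0, 0.05, 0.0, 0.0, 0.0, 0.0],[0.0, 0.0, 0.04, 0.0, 0.0, 0.0, 0.0],[-0.01, 0.01, 0.05, -0.01, 0.0, 0.0, 0.0],[0.0, 0.0, 0.05, 0.0, 0.0, 0.01, 0.0],
```

View pics/wr1.png

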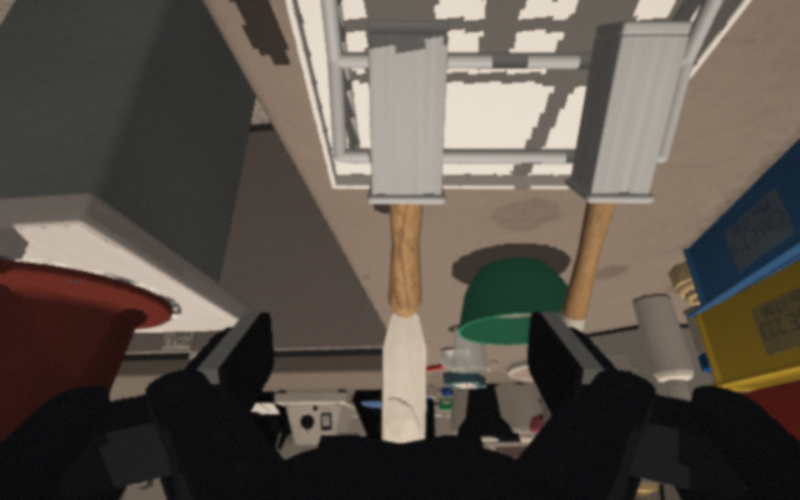

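The wrist view shows the handle centred between the fingers: joint at (404,313) and socket mouth at (405,203) in the scaled picture, matching my projection within about 2–4 px. Now I close in and grip.

Emit:
move_arm(plan=[[[0,0,0.05,0,0,0,0],[0,0,0.05,0,0,0,0],[0,0,0.05,0,0,0,0],[0,0,0.05,0,0,0,0],[0,0,0.05,0,0,0,0],[0,0,0.05,0,0,0,0],[0,0,0.05,0,0,0,0],[0,0,0.05,0,0,0,0],[0,0,0.05,0,0,0,0],[0,0,0.03,0,0,0,0]]])

```text
time: 19.15
tool_pos: [0.4075, 0.2275, 0.0789]
tool_rot: [0.273, 0.68, 0.607, -0.308]
contact_force: [0.8, 0.7, -0.4]
gripper_width: 0.999
grasp_force: 0.0
```

Emit:
move_arm(plan=[[[0,0,0,0,0,0,0.5],[0,0,0,0,0,0,0.7],[0,0,0,0,0,0,0.8],[0,0,0,0,0,0,1],[0,0,0,0,0,0,1],[0,0,0,0,0,0,1],[0,0,0,0,0,0,1],[0,0,0,0,0,0,1],[0,0,0,0,0,0,1],[0,0,0,0,0,0,1]]])

```text
time: 20.4
tool_pos: [0.4077, 0.2281, 0.0794]
tool_rot: [0.273, 0.68, 0.607, -0.307]
contact_force: [-1.8, 2.5, 2.4]
gripper_width: 0.181
grasp_force: 61.5
```

```bash
python3 - <<'E'
from h import *
st(); p,r=Rt()
print('grasp pt vs handle axis along',(tip-(p-.019*r.as_matrix()[:,2]))@u)
print('u in tool',r.inv().apply(u).round(3),'tip in tool',r.inv().apply(tip-p).round(4))
a=rows(p+.085*u,r,g=1.)
E
```

```text
t 20.40 p [0.4077 0.2281 0.0794] z [-0.087 -0.744 -0.662] y [ 0.993 -0.114 -0.003] q [ 0.669  0.295  1.786 -0.565  1.71   0.895] F [-1.8  2.5  2.4] w 0.181 g 61.5
grasp pt vs handle axis along 0.12347009816437207
u in tool [-0.967 -0.002  0.255] tip in tool [-0.1189  0.0013  0.0143]
max [0.07 0.   0.02 0.   0.   0.   1.  ] end err [ 0.0001886   0.00041465 -0.00041271]
[-0.07, 0.0, 0.02, 0.0, 0.0, 0.0, 1.0],[-0.07, 0.0, 0.02, 0.0, 0.0, 0.0, 1.0],[-0.07, 0.0, 0.01, 0.0, 0.0, 0.0, 1.0],[-0.06, 0.0, 0.02, 0.0, 0.0, 0.0, 1.0],[-0.07, 0.0, 0.02, 0.0, 0.0, 0.0, 1.0],[-0.07, 0.0, 0.02, 0.0, 0.0, 0.0, 1.0],[-0.07, 0.0, 0.02, 0.0, 0.0, 0.0, 1.0],[-0.07, 0.0, 0.01, 0.0, 0.0, 0.0, 1.0],[-0.07, 0.0, 0.02, 0.0, 0.0, 0.0, 1.0],[-0.06, 0.0, 0.02, 0.0, 0.0, 0.0, 1.0],
```

Emit:
move_arm(plan=[[[-0.07,0,0.02,0,0,0,1],[-0.07,0,0.02,0,0,0,1],[-0.07,0,0.01,0,0,0,1],[-0.06,0,0.02,0,0,0,1],[-0.07,0,0.02,0,0,0,1],[-0.07,0,0.02,0,0,0,1],[-0.07,0,0.02,0,0,0,1],[-0.07,0,0.01,0,0,0,1],[-0.07,0,0.02,0,0,0,1],[-0.06,0,0.02,0,0,0,1]]])

```text
time: 21.65
tool_pos: [0.3996, 0.1575, 0.1263]
tool_rot: [0.273, 0.68, 0.607, -0.308]
contact_force: [-0.1, -0.4, -1.1]
gripper_width: 0.181
grasp_force: 61.1
```

```bash
python3 - <<'E'
from h import *
st(); p0,r0=Rt()
for n in('top','side'):
    P=cloud(grab(n,n+'4')); C=P[np.all((P>[.35,0.02,.13])&(P<[.44,.155,.26]),-1)]
    c=C.mean(0); v=np.linalg.svd(C-c,full_matrices=False)[2][0]; v*=-np.sign(v[1]); print(n,len(C),c,v.round(3),C[C[:,1].argmin()],'tip in tool',r0.inv().apply(C[C[:,1].argmin()]-p0).round(4))
tt=np.array([-.1189,.0013,.0143])
phi=15; th0=221.1
# lift, then turn about tool, final
def fin(off,z,yaw=-6.6):
    Rf=tgt(TH_U+90-phi+(270-off-TH_U),yaw); return np.array([.493,.03,z])-Rf.apply(tt),Rf
pf,Rf=fin(12,.032); pa,Ra=fin(12,.14)
rv=(r0.inv()*Ra).as_rotvec(); Rm=r0*R.from_rotvec(rv*.45)
pm=np.array([.44,.10,.30])
s=None; q=manip.state()['joint_pos']
for t,r in((pm,Rm),(pa,Ra),(pf,Rf)):
    qn,e=ik(t,r,q); print('q',qn.round(2),'d',np.abs(qn-q).max().round(2),'e %.4f'%e,'tip',(np.array(t)+r.apply(tt)).round(3),'hend',(np.array(t)+r.apply(tt-.22*np.array([-.967,-.002,.255]))).round(3)); q=qn
    s=rows(t,r,start=s,g=1.)
E
```

```text
t 21.65 p [0.3996 0.1575 0.1263] z [-0.088 -0.745 -0.662] y [ 0.993 -0.114 -0.003] q [ 0.579  0.11   1.909 -0.621  1.718  0.792] F [-0.1 -0.4 -1.1] w 0.181 g 61.1
top 316 [0.39287895 0.1104413  0.18104894] [-0.111 -0.797  0.594] [0.39013643 0.07001732 0.21192297] tip in tool [-0.1224  0.0004  0.0093]
side 327 [0.39336434 0.11657616 0.17825114] [-0.168 -0.792  0.587] [0.3777183  0.0819016  0.20447265] tip in tool [-0.1099 -0.0133  0.0065]
q [ 0.04 -0.42  1.91  0.03  1.65  0.16] d 0.65 e 0.0000 tip [ 0.428 -0.018  0.282] hend [0.452 0.192 0.344]
max [0.14 0.04 0.14 0.01 0.59 0.01 1.  ] end err [ 0.00062286  0.00049233 -0.00052966]
[-0.14, 0.04, -0.06, 0.0, 0.58, 0.0, 1.0],[-0.13, 0.04, -0.08, 0.0, 0.59, 0.0, 1.0],[-0.12, 0.04, -0.08, 0.0, 0.58, 0.0, 1.0],[-0.12, 0.03, -0.1, 0.0, 0.59, 0.0, 1.0],[-0.11, 0.04, -0.11, 0.0, 0.58, 0.0, 1.0],[-0.09, 0.04, -0.11, 0.0, 0.58, 0.0, 1.0],[-0.09, 0.04, -0.12, 0.0, 0.59, 0.0, 1.0],[-0.08, 0.04, -0.14, 0.0, 0.58, 0.0, 1.0],[-0.06, 0.04, -0.13, -0.01, 0.58, -0.01, 1.0],[-0.05, 0.04, -0.14, 0.0, 0.59, 0.0, 1.0],
q [-0.51 -0.13  2.02  0.99  1.75 -0.47]
[... 461 characters left out ...]
, 0.05, 0.01, 0.0, 0.71, 0.0, 1.0],[-0.05, 0.05, 0.01, 0.0, 0.71, 0.0, 1.0],[-0.04, 0.05, 0.01, 0.0, 0.72, 0.0, 1.0],
q [-0.51  0.04  2.06  0.97  1.63 -0.65] d 0.18 e 0.0000 tip [0.493 0.03  0.032] hend [0.499 0.076 0.247]
max [0.08 0.   0.04 0.   0.   0.   1.  ] end err [-0.00012885 -0.00035037  0.00047854]
[-0.08, 0.0, 0.04, 0.0, 0.0, 0.0, 1.0],[-0.08, 0.0, 0.04, 0.0, 0.0, 0.0, 1.0],[-0.08, 0.0, 0.04, 0.0, 0.0, 0.0, 1.0],[-0.08, 0.0, 0.04, 0.0, 0.0, 0.0, 1.0],[-0.08, 0.0, 0.04, 0.0, 0.0, 0.0, 1.0],[-0.08, 0.0, 0.04, 0.0, 0.0, 0.0, 1.0],[-0.08, 0.0, 0.04, 0.0, 0.0, 0.0, 1.0],[-0.08, 0.0, 0.04, 0.0, 0.0, 0.0, 1.0],[-0.08, 0.0, 0.04, 0.0, 0.0, 0.0, 1.0],[-0.08, 0.0, 0.04, 0.0, 0.0, 0.0, 1.0],
```

Emit:
move_arm(plan=[[[-0.14,0.04,-0.06,0,0.58,0,1],[-0.13,0.04,-0.08,0,0.59,0,1],[-0.12,0.04,-0.08,0,0.58,0,1],[-0.12,0.03,-0.1,0,0.59,0,1],[-0.11,0.04,-0.11,0,0.58,0,1],[-0.09,0.04,-0.11,0,0.58,0,1],[-0.09,0.04,-0.12,0,0.59,0,1],[-0.08,0.04,-0.14,0,0.58,0,1],[-0.06,0.04,-0.13,0,0.58,0,1],[-0.05,0.04,-0.14,0,0.59,0,1]]])

```text
time: 23.0
tool_pos: [0.4407, 0.1009, 0.2997]
tool_rot: [-0.011, 0.746, 0.666, 0.011]
contact_force: [-0.2, -0.8, -0.9]
gripper_width: 0.182
grasp_force: 61.1
```

Emit:
move_arm(plan=[[[-0.02,0.05,0.04,0,0.71,0,1],[-0.02,0.05,0.03,0,0.72,0,1],[-0.03,0.05,0.04,0,0.71,0,1],[-0.03,0.05,0.03,0,0.72,0,1],[-0.04,0.05,0.02,0,0.71,0,1],[-0.04,0.04,0.03,0,0.71,0,1],[-0.03,0.05,0.02,0,0.72,0,1],[-0.04,0.05,0.01,0,0.71,0,1],[-0.05,0.05,0.01,0,0.71,0,1],[-0.04,0.05,0.01,0,0.72,0,1]]])

```text
time: 24.25
tool_pos: [0.4966, 0.0717, 0.2514]
tool_rot: [-0.349, 0.636, 0.566, 0.39]
contact_force: [0.1, -0.3, -1.1]
gripper_width: 0.181
grasp_force: 61.1
```

```bash
python3 - <<'E'
from h import *
st(); p,r=Rt(); tt=np.array([-.1189,.0013,.0143]); print('tip pred',p+r.apply(tt),'u',r.apply([-.967,-.002,.255]).round(3))
for n in('side','top'):
    f=grab(n,n+'5'); print(n,'tip px',proj(f,[p+r.apply(tt),[.493,.03,.06]]).round(0).tolist())
    P=cloud(f); C=P[np.all((P>[.44,-.03,.115])&(P<[.54,.10,.19]),-1)]; C=C[C[:,2]<.17]
    if len(C)>20: print(len(C),C[C[:,2].argmin()],[C[abs(C[:,2]-z)<.008].mean(0).round(4).tolist() for z in(.13,.15,.165) if (abs(C[:,2]-z)<.008).any()])
A=cv2.resize(load('side5')['pixels'][110:260,280:430],None,fx=4,fy=4,interpolation=cv2.INTER_CUBIC)
cv2.imwrite('pics/hov.png',A)
E
```

```text
t 24.25 p [0.4966 0.0717 0.2514] z [ 0.101  0.886 -0.452] y [ 0.993 -0.114 -0.003] q [-0.508 -0.126  2.018  0.993  1.755 -0.469] F [ 0.1 -0.3 -1.1] w 0.181 g 61.1
tip pred [0.492934   0.03087336 0.13886997] u [-0.029 -0.207 -0.978]
side tip px [[347.0, 199.0], [345.0, 223.0]]
71 [0.49201957 0.03118145 0.14184755] [[0.4906, 0.0334, 0.1509], [0.4913, 0.0365, 0.1638]]
top tip px [[311.0, 224.0], [313.0, 224.0]]
26 [0.48274689 0.02985264 0.13581296] [[0.484, 0.0298, 0.1359], [0.488, 0.032, 0.1505], [0.4898, 0.0346, 0.1636]]
```

View pics/hov.png

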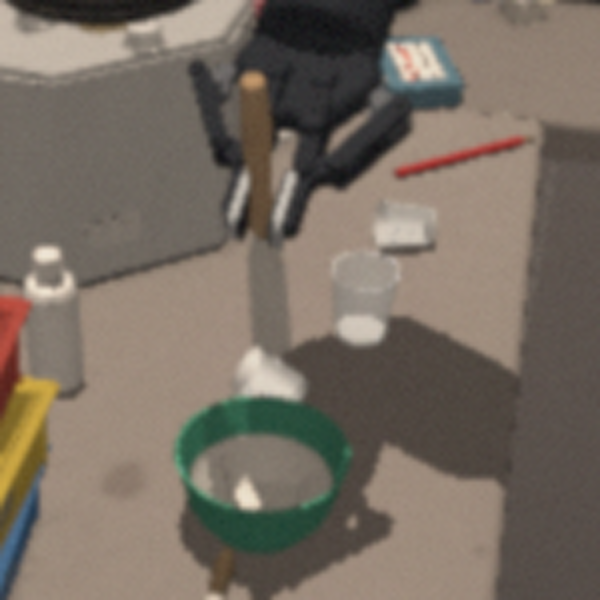

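The spatula hangs blade down, with its tip at (270,355) in the crop, i.e. side pixel (347,199), exactly as predicted. The cup still stands. I'll lower it into the bowl.

Emit:
move_arm(plan=[[[-0.08,0,0.04,0,0,0,1],[-0.08,0,0.04,0,0,0,1],[-0.08,0,0.04,0,0,0,1],[-0.08,0,0.04,0,0,0,1],[-0.08,0,0.04,0,0,0,1],[-0.08,0,0.04,0,0,0,1],[-0.08,0,0.04,0,0,0,1],[-0.08,0,0.04,0,0,0,1],[-0.08,0,0.04,0,0,0,1],[-0.07,0,0.04,0,0,0,1]]])

```text
time: 25.6
tool_pos: [0.4962, 0.0719, 0.1447]
tool_rot: [-0.349, 0.637, 0.567, 0.389]
contact_force: [-0.1, -0.3, -0.9]
gripper_width: 0.183
grasp_force: 61.2
```

Emit:
move_arm(plan=[[[0,0,0,0,0,0,1],[0,0,0,0,0,0,1],[0,0,0,0,0,0,1],[0,0,0,0,0,0,1],[0,0,0,0,0,0,1],[0,0,0,0,0,0,1],[0,0,0,0,0,0,1],[0,0,0,0,0,0,1],[0,0,0,0,0,0,1],[0,0,0,0,0,0,1]]])

```text
time: 26.85
tool_pos: [0.4962, 0.0719, 0.1454]
tool_rot: [-0.349, 0.637, 0.567, 0.389]
contact_force: [-0.9, 0.6, -0.6]
gripper_width: 0.185
grasp_force: 61.2
```

```bash
python3 - <<'E'
from h import *
st(); p,r=Rt(); tt=np.array([-.1189,.0013,.0143]); print('tip',p+r.apply(tt))
s=grab('side','side6'); t=grab('top','top6')
for f in(s,t):
    P=cloud(f); C=P[np.all((P>[.42,-.06,.050])&(P<[.6,.12,.066]),-1)]; print('bowl',C.min(0),C.max(0))
    C=P[np.all((P>[.40,-.25,.008])&(P<[.50,-.13,.07]),-1)]; print('cup',len(C),C.min(0) if len(C) else 0,C.max(0) if len(C) else 0)
A=cv2.resize(s['pixels'][110:260,290:410],None,fx=4,fy=4,interpolation=cv2.INTER_CUBIC)
B=cv2.resize(t['pixels'][190:270,285:365],None,fx=4,fy=4,interpolation=cv2.INTER_CUBIC)
W=np.zeros((600,800,3),np.uint8); W[:,:480]=A; W[:320,480:]=B; cv2.imwrite('pics/fin.png',W)
E
```

```text
t 26.85 p [0.4962 0.0719 0.1454] z [ 0.1    0.885 -0.454] y [ 0.993 -0.114 -0.003] q [-0.508  0.041  2.062  0.969  1.636 -0.645] F [-0.9  0.6 -0.6] w 0.185 g 61.2
tip [0.49246515 0.03081765 0.03296408]
bowl [ 0.43807685 -0.02593429  0.05005529] [0.54891738 0.0876079  0.06599945]
cup 103 [ 0.43337991 -0.20931246  0.00946702] [ 0.47886569 -0.1609487   0.06103767]
bowl [ 0.43705109 -0.01117933  0.05010336] [0.54660283 0.08352745 0.06505274]
cup 0 0 0
```

View pics/fin.png

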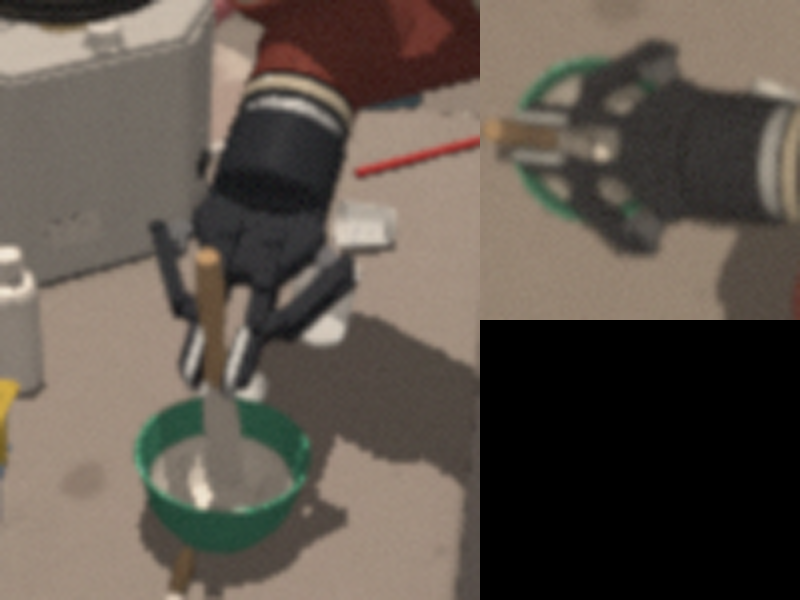

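The blade is inside the bowl with its tip near the middle, about (225,485) in the crop. The bowl hasn't moved, the cup still stands and there is no contact force, so I'm handing in.

```bash
python3 -c "
from plant import manip; print(manip.job_done())"
```

```text
the job is handed in; nothing more can be done
None
```

I handed the job in at about 27 s: the cup stands upright on its foot, released, and the spatula is held blade down with its tip about 27 mm below the rim in the middle of the bowl, touching nothing; no verdict was returned.

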